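Fill a bead order from the slide-gate hopper

ROBOT

A 6-joint arm with a two-finger parallel gripper is mounted at the origin on the work surface. World frame = base frame: x ahead of the robot, y to its left, z up, the work surface at z = 0. Lengths are in m, angles in rad, forces in N, time in s.
With the tool pointing down it reaches from about 0.325 to 0.9 m from the base axis. Payload 6.1 kg.
Tool frame: the origin (TCP) lies between the finger pads; the fingertips stand 17 mm ahead of it and the grasp point (between the pads) lies 2 mm behind it; z points along the fingers, y is the direction in which the jaws open and shut (so a half turn about z gives the same grasp; the last joint's range is limited). The gripper opens to 85 mm and grips with 20 to 120 N. Pads are 22 mm wide; open, the fingers measure 114 mm over their backs; the gripper's body (76 mm by 85 mm) begins 54 mm behind the grasp point. The pads swing forward as they close: fully open they stand 13 mm farther back than shut.
Start: joints at [-1.406, 0.22, 1.526, -0, 1.395, -0.126], TCP at [0.179, -0.599, 0.248] pointing down, gripper open.
Joint ranges: [-2.98, 2.98], [-0.91, 2.08], [0.09, 2.57], [-1.24, 4.39], [0.2, 2.65], [-2.68, 2.68]. Speed limits (rad/s): [2.57, 2.57, 3.01, 3.14, 3.14, 3.14].

INTERFACE

Orientations are given as a unit quaternion [w, x, y, z].
In Python, from cell import get_state, cams, order gives the robot as it stands.
- The arm moves only by the tool arm_command, never from a script. Its arguments are lists of equal length, an entry for each row: "dp": the shift along the world's x, y, z in mm, a list of three; "twist": the turn about the world's z in rad; "fingers": the closure in counts, from 0 (fully open) to 255 (shut). In form: {"dp": [[dx, dy, dz], ...], "twist": [twist, ...], "fingers": [fingers, ...]}. A call has exactly 10 rows; each row shifts and turns the commanded pose from where the row before left it; what a row does not reach is not made up. A row lasts 1/12 s, in which the tool goes at most 41.7 mm and 7.16 degrees, less where a joint would pass 70% of its speed; a pose out of reach is approached as far as the arm can. A call is refused whole if a number of a shift passes 41.7 or a number of a turn 0.125, either way. A call with a gripper value outside its range is refused whole. The fingers move at their own pace and stop on an object; "squeeze" is the grip in N (left out, the last holds). Time passes only in rows, so rows that do not move let the fingers close, or fill a call up. It gives the time, the measured TCP pose, the force and the opening at its end, in the units of the state.
- get_state(): the state, without advancing time (a new reading comes with each control period).
- cams.grab_frame(name): name is "scene" or "top" or "wrist"; returns a dict with "image" (400x640x3 uint8, red, green, blue), "fx", "fy", "cx", "cy" (pixels), "extrinsics" (4x4, takes a point from world to camera coordinates). Camera axes: x right, y up, looking along -z (the intrinsics and any distortion apply to the point x, -y, -z); pixel columns grow to the right and rows downward; lengths in m; the calibration is good to about 2 mm. The wrist camera is an equidistant fisheye: a pixel r from the principal point sees the ray r / f radians off the axis. A picture is of the moment at which its call begins. There is no depth.
- order.hand_in(): hands the job in, once; it reports no verdict.
Trained networks look in a picture, given as the dict that the camera call returned (one of the last four; its "shot" number tells which), for a name from the list of things; names that differ only in an ending like _2 or _b are one class to them, and where a whole thing is asked for, a point or a joint stands for the part that bears it (a point fixed in the world has none). Each returns a list of dicts, best first, with "score" (0 to 1); they miss things now and then, are a little off and sometimes report something else, mostly with a low value. They report only what shows in the picture. A call takes as long as a camera call.
- cams.find_in(picture, name): "box" ([left, top, right, bottom] in pixels, round what is visible of it).
- cams.trace(picture, name): "pixels" (400x640 bool, what is visible of it) and "box" ([left, top, right, bottom] in pixels, round what is visible of it).
- cams.spot_point(picture, name): "xy" ([column, row] in pixels: a listed point, or the origin of a listed thing).
The state is a dict: "clock": time; "joint_pos": joint angles; "qvel": joint speeds; "joint_efforts": joint torques, N m; "eef_pos": TCP position; "orientation": TCP orientation; "force": force on the tool from outside, world axes, zero at the start; "moment": the same for the moment, N m; "finger_gap": opening from 0.0 (shut) to 1.0 (fully open).
Only numpy, scipy, OpenCV 4.12 (cv2) and the standard library are available. Lean on these libraries where they do the work, as an engineer would, in place of code of your own. Each camera call takes 0.05 s, during which the arm holds its last target.

TASK

Fill the bead order: draw the blue tray fully out from under the riser by its yellow fin and let go of it on the table, then take it again by its sides and seat it flat and square in the hopper's pocket, its fin pointing at the hopper beside the chute, and let go. Pull the orange gate open so that all three beads roll down into the tray, then push the gate fully shut. Leave the tray in its pocket and the other things where they are.

Things in the scene. Friction and masses are not known exactly. Their poses are not given: they have to be found in the camera images.
- tray: open blue order tray, 110 x 66 mm, 40 mm high, walls and floor 4 mm, about 0.16 kg, loose, starts lying flat on the table mostly under the riser shelf. Origin: centre of its underside; x along its length towards its yellow handle fin, z up
- tray_handle (a point): grip point on the tray's yellow handle fin: an upright plate 10 mm thick (tray y), sticking out 45 mm (tray x) from the end wall, spanning 10 to 42 mm above the tray's underside and off-centre (tray y = +23 mm). The point is at tray x 80, y 23, z 26 mm
- riser: fixed wooden riser shelf, 150 deep (x) x 190 wide (y) x 92 mm high, stock boxes on top to 150 mm. Origin: centre of its footprint on the table; open on its -x face, which the tray's handle end pokes out of by about 30 mm plus the fin; the space inside is 80 mm high
- hopper: fixed grey bead dispenser with a clear V hopper, 290 mm long, 206 mm high. Origin: under the pocket's centre on the table; x from the pocket to the chute and hopper (gate at x = 115 mm, hopper x 118 to 211, y -58 to 36 mm), z up. An open chute, 40 mm wide (y -31 to 9) with its lip at x = 66 mm (11 mm clear of the seated tray), floor 54 mm and side cheeks 78 mm high there, climbs 15 degrees to the gate. The base plate is 4 mm thick
- pocket (a point): centre of the tray pocket's floor, 4 mm above the table, axes as the hopper's. Black guides leave 3 mm all round the tray; they stand 9 mm above the floor at the four corners (nothing at mid-sides, x -36 to 32 mm), 8 mm at the chute end and 9 mm at the other end, where a stop 26 mm high stands 6 mm clear of the tray, so the tray fits only with its fin towards the hopper, beside the chute
- slot (a point): where the tray_handle point lies when the tray is seated: pocket x 80, y 23, z 26 mm, in the free strip beside the chute
- gate (a joint): slide of the orange hopper gate in m: 0 shut, 0.055 fully open, grows along the hopper's +y; it lets beads pass beyond about 0.04; stays where left, about 1.5 N friction
- gate_handle (a point): grip point on the gate's upright orange handle block, 36 (hopper x) x 14 (y) x 52 mm high (98 to 150 mm above the table), the point 130 mm above the table at hopper x 115, y 118 mm when shut; it moves with the gate; free all round
- thread_cone_a: green thread cone, 44 mm wide, 68 mm high, bystander; origin under its centre
- thread_cone_b: pink thread cone, as the green one, bystander
- button_jar: glass jar, 56 mm wide, 75 mm high, bystander; origin under its centre
- pattern_weight_a: steel pattern weight, 54 mm wide, 26 mm high, bystander; origin under its centre
- pattern_weight_b: brass pattern weight, as the steel one, bystander
- tape_measure: yellow tape measure case, 60 mm wide, 20 mm high, bystander; origin under its centre
- carton: cardboard box with scissors on it, 120 x 90 x 38 mm, bystander; origin under its centre
- bead1_center (a point): centre of the red resin bead, a 28 mm ball of 12 g, one of three that start in the hopper behind the gate
- bead2_center (a point): centre of the green resin bead, a 28 mm ball of 12 g, one of three that start in the hopper behind the gate
- bead3_center (a point): centre of the blue resin bead, a 28 mm ball of 12 g, one of three that start in the hopper behind the gate

How it is judged:
By the outcome, as a careful person would: the job done as asked, in the order asked, and still so for the second after the job is handed in, with the robot touching nothing.
It also fails if it takes over 72 s, if anything falls off the work surface, if the arm or the gripper's body presses on something with over 40 N, if the wrist force passes 120 N, or if a joint passes its speed limit or range.

## Working session

There is one attempt and no reset: what is moved stays moved. The work goes in short steps, Python scripts to look and compute and a tool call to move; the robot and the scene stay as the last step left them, time stands still between calls to the robot, and variables do not carry over. Pictures are saved under pics/ and viewed, and the job is handed in when it is done.

Besides the shell and the picture viewer there is one more tool, called after "Request:" as name(argument=value, ...) on one line, values as JSON. arm_command: Moves the arm, as the interface text tells. Its arguments: {"type":"object","properties":{"dp":{"type":"array","items":{"type":"array","items":{"type":"number"}}},"twist":{"type":"array","items":{"type":"number"}},"fingers":{"type":"array","items":{"type":"number"}},"squeeze":{"type":"number"}},"required":["dp","twist","fingers"]}

```bash
ls; mkdir -p pics; cat > h.py <<'E'
import numpy as np, cv2
from cell import get_state, cams, order
def save(p,n): cv2.imwrite('pics/'+n,cv2.cvtColor(p['image'],cv2.COLOR_RGB2BGR))
def proj(p,X):
    X=np.atleast_2d(X); E=np.array(p['extrinsics']); c=X@E[:3,:3].T+E[:3,3]
    return np.stack([p['fx']*c[:,0]/-c[:,2]+p['cx'], p['fy']*-c[:,1]/-c[:,2]+p['cy']],1)
def ray(p,uv):
    E=np.array(p['extrinsics']); R=E[:3,:3]; o=-R.T@E[:3,3]
    d=np.array([(uv[0]-p['cx'])/p['fx'],-(uv[1]-p['cy'])/p['fy'],-1.]); return o,R.T@d
def atz(p,uv,z):
    o,d=ray(p,uv); return o+d*(z-o[2])/d[2]
E
python3 - <<'E'
from h import *
s=get_state(); print(s)
for n in ['scene','top','wrist']:
    p=cams.grab_frame(n); save(p,n+'0.png'); print(n,{k:v for k,v in p.items() if k!='image'})
    if n=='wrist':continue
    for t,z in [('tray',0),('tray_handle',.026),('riser',0),('hopper',0),('pocket',.004),('slot',.03),('gate_handle',.13),('bead1_center',.12),('thread_cone_a',0),('button_jar',0),('pattern_weight_a',0),('tape_measure',0),('carton',0)]:
        print(t,[(round(r['score'],2),np.round(r['xy']),np.round(atz(p,r['xy'],z),3)) for r in cams.spot_point(p,t)[:3]])
E
```

```text
pics
{'clock': 0.0, 'joint_pos': array([-1.40613626e+00,  2.21218065e-01,  1.52761438e+00,  1.41137792e-05,
        1.39466747e+00, -1.26081244e-01]), 'qvel': array([-0.00129416,  0.00097592, -0.00033609, -0.00043467, -0.00058656,
        0.00049743]), 'joint_efforts': array([-2.27660594e-04, -4.96892202e+01, -3.89402139e+01, -1.97399495e-04,
        1.12061339e-02, -1.08319438e-05]), 'eef_pos': array([ 0.17908303, -0.59820746,  0.24720245]), 'orientation': array([-9.53588401e-04,  9.89452011e-01,  1.44857891e-01, -1.14486167e-05]), 'force': array([-0.16645874,  0.33515412, -0.12446244]), 'moment': array([-0.03420681,  0.04000551, -0.04455187]), 'finger_gap': 1.000684941791266}
scene {'fx': 457.84462019770046, 'fy': 457.84462019770046, 'cx': 314.67100667859506, 'cy': 198.3183745281416, 'extrinsics': array([[ 0.76316657,  0.64614892, -0.00826831, -0.41843292],
       [-0.53450784,  0.63839455,  0.55385356,  0.20876417],
       [ 0.36315033, -0.41826304,  0.83257304, -1.4765303 ],
       [ 0.        ,  0.        ,  0.        ,  1.        ]]), 'shot': 1}
tray [(0.76, array([226., 329.])
[... 2650 characters left out ...]
0.457, 0.16 , 0.   ]))]
tape_measure [(0.69, array([213., 237.]), array([0.47 , 0.363, 0.   ])), (0.68, array([231., 276.]), array([0.356, 0.309, 0.   ]))]
carton [(0.79, array([176., 237.]), array([0.47 , 0.473, 0.   ]))]
wrist {'fx': 309.70691628693146, 'fy': 309.70691628693146, 'cx': 319.55002588308827, 'cy': 193.00713874325623, 'extrinsics': array([[ 2.85789879e-01, -9.58291981e-01,  7.90462296e-04,
        -6.25951189e-01],
       [ 9.20978890e-01,  2.74433933e-01, -2.76557229e-01,
         3.57062892e-02],
       [ 2.64805645e-01,  7.97652559e-02,  9.60997125e-01,
        -3.78656962e-01],
       [ 0.00000000e+00,  0.00000000e+00,  0.00000000e+00,
         1.00000000e+00]]), 'shot': 3}
```

View pics/scene0.png

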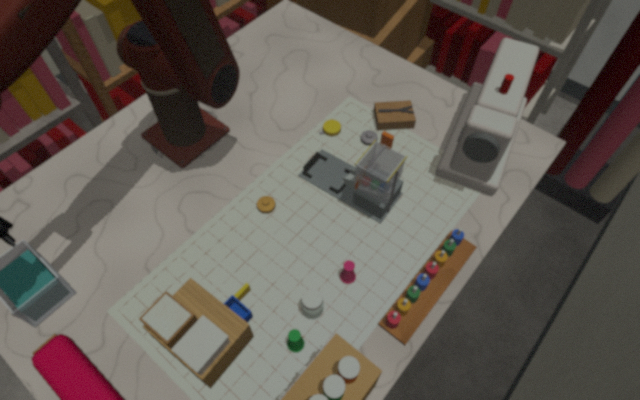

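View pics/top0.png

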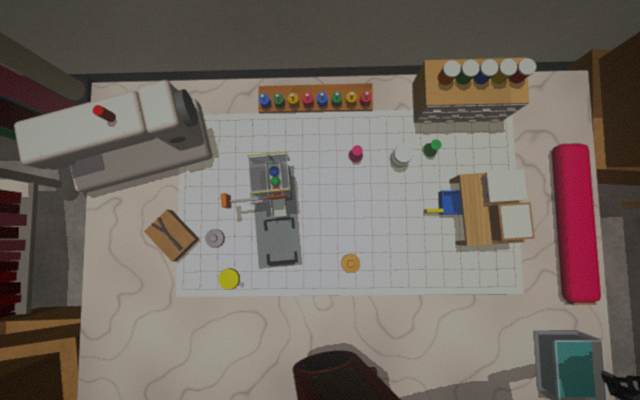

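View pics/wrist0.png

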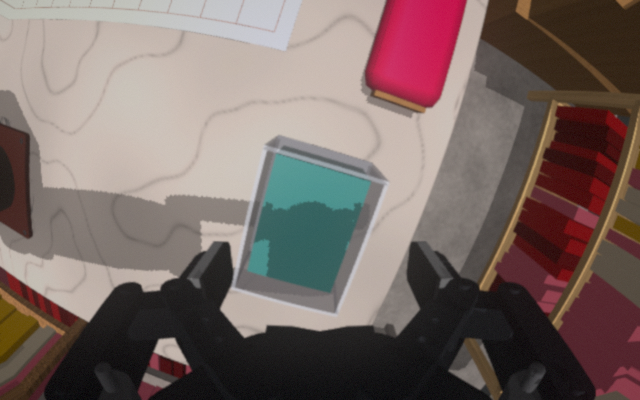

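```bash
python3 - <<'E'
from h import *
a=cv2.imread('pics/top0.png')
cv2.imwrite('pics/c1.png',cv2.resize(a[165:255,405:545],None,fx=5.7,fy=5.7,interpolation=cv2.INTER_CUBIC))
cv2.imwrite('pics/c2.png',cv2.resize(a[145:275,205:310],None,fx=4.6,fy=4.6,interpolation=cv2.INTER_CUBIC))
p=cams.grab_frame('wrist');E=np.array(p['extrinsics']);o=-E[:3,:3].T@E[:3,3];s=get_state()
d=o-s['eef_pos'];c,sn=np.cos(.2906),np.sin(.2906);print('cam in tool xy',d[0]*c+d[1]*sn,-d[0]*sn+d[1]*c,d[2])
E
```

```text
cam in tool xy 0.06981186416074558 -0.0007273958620247628 0.12596335824583768
```

View pics/c1.png

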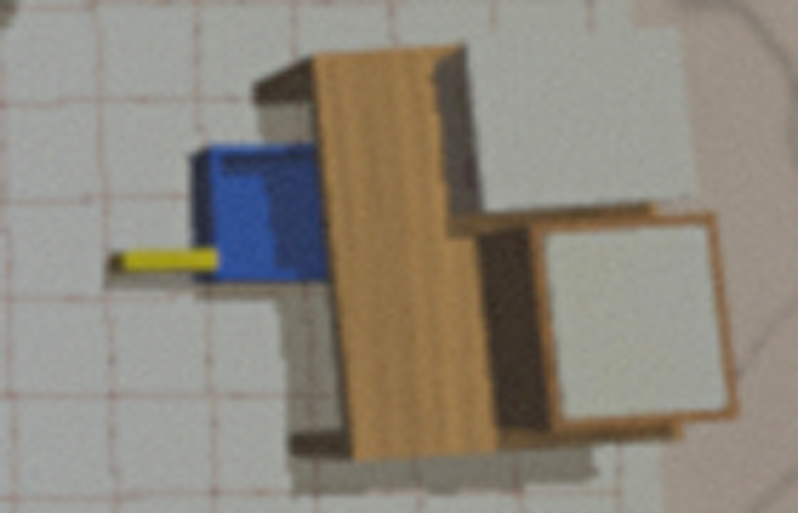

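View pics/c2.png

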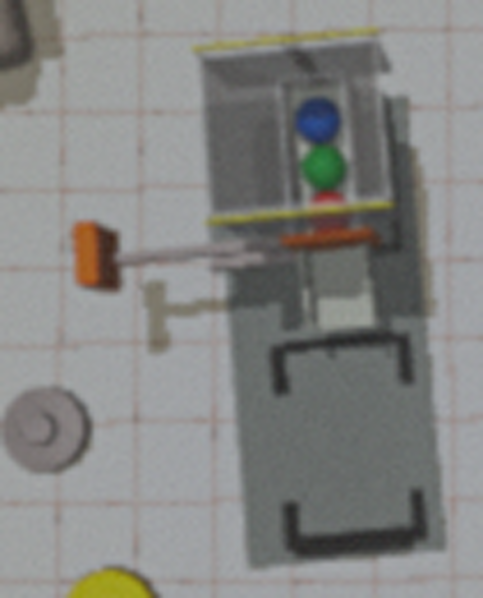

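```bash
python3 - <<'E'
from h import *
p=cams.grab_frame('top')
k=lambda u,v,z:atz(p,(405+u/5.7,165+v/5.7),z)
a=k(122,261,.042);b=k(218,260,.042);print(a,b,np.degrees(np.arctan2(*(a-b)[[1,0]])))
# riser top front edge z .092
print(k(316,58,.092),k(352,460,.092))
# tray rim left corners z.04
print(k(212,148,.04),k(204,280,.04))
print(np.array(get_state()['eef_pos']))
m=lambda u,v,z:atz(p,(205+u/4.6,145+v/4.6),z)
print('pocket corners',[m(u,v,.013) for u,v in [(275,352),(408,337),(292,546),(424,532)]])
print('base', [m(u,v,.004) for u,v in [(250,566),(443,548)]])
print('gate handle top',[m(u,v,.15) for u,v in [(77,226),(97,222),(104,284),(82,282)]])
E
```

```text
[ 0.5336088  -0.24815777  0.042     ] [ 0.53342273 -0.29464493  0.042     ] 89.77067130810848
[ 0.62428043 -0.3291394   0.092     ] [ 0.43716579 -0.33665133  0.092     ]
[ 0.58872891 -0.29470971  0.04      ] [ 0.52386019 -0.28804799  0.04      ]
[ 0.17918412 -0.59874896  0.24830389]
pocket corners [array([0.51111883, 0.20935159, 0.013     ]), array([0.51938943, 0.12542676, 0.013     ]), array([0.39031603, 0.19859099, 0.013     ]), array([0.39807608, 0.11621052, 0.013     ])]
base [array([0.37754916, 0.22653819, 0.004     ]), array([0.38747762, 0.10516201, 0.004     ])]
gate handle top [array([0.57672372, 0.2958433 , 0.15      ]), array([0.57877929, 0.28468163, 0.15      ]), array([0.54421284, 0.28040633, 0.15      ]), array([0.54550489, 0.29268187, 0.15      ])]
```

Request:
arm_command(dp=[[30,28,0],[30,28,0],[30,28,0],[30,28,0],[30,28,0],[30,28,0],[30,28,0],[30,28,0],[30,28,0],[30,28,0]], twist=[0.1,0.1,0.1,0.1,0.1,0.1,0.1,0.1,0.1,0.1], fingers=[0,0,0,0,0,0,0,0,0,0])

```text
clock: 2.38
eef_pos: [0.4804, -0.3171, 0.2486]
orientation: [0.0, 0.797, 0.603, 0.0]
force: [0.4, -1.0, 0.7]
finger_gap: 0.997
```

Request:
arm_command(dp=[[12,12,0],[12,12,0],[12,12,0],[12,9,0],[5,0,-15],[0,0,-15],[0,0,-15],[0,0,-15],[0,0,0],[0,0,0]], twist=[0.1,0.1,0.08,0,0,0,0,0,0,0], fingers=[0,0,0,0,0,0,0,0,0,0])

```text
clock: 3.22
eef_pos: [0.5317, -0.2735, 0.1875]
orientation: [-0.001, 0.708, 0.706, -0.0]
force: [0.2, -0.2, 1.2]
finger_gap: 0.996
```

```bash
python3 - <<'E'
from h import *
p=cams.grab_frame('wrist');save(p,'w1.png');np.save('w1.npy',p,allow_pickle=True);s=get_state();print(s['eef_pos'],s['orientation'],s['force'])
E
cat >> h.py <<'E'
def fray(p,uv):
    x=(uv[0]-p['cx']);y=uv[1]-p['cy'];r=np.hypot(x,y);t=r/p['fx'];k=np.sin(t)/r if r>0 else 0
    E=np.array(p['extrinsics']);R=E[:3,:3];o=-R.T@E[:3,3]
    return o,R.T@np.array([x*k,-y*k,-np.cos(t)])
def fatz(p,uv,z):
    o,d=fray(p,uv); return o+d*(z-o[2])/d[2]
E
```

```text
[ 0.5323601  -0.27394148  0.18870594] [1.63270157e-05 7.07649711e-01 7.06563434e-01 1.18387937e-05] [ 0.00866682  0.58233888 -0.09038881]
```

View pics/w1.png

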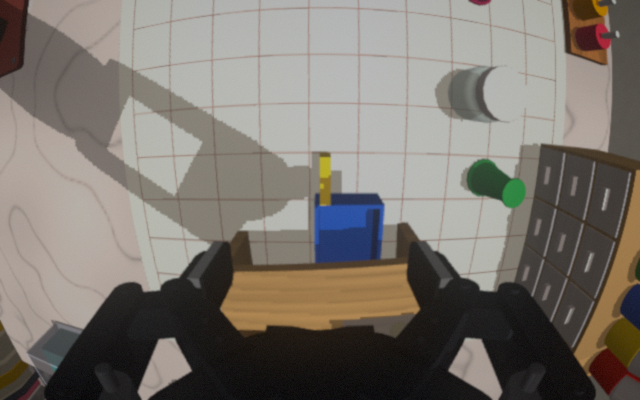

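```bash
python3 - <<'E'
from h import *
p=np.load('w1.npy',allow_pickle=True).item()
cv2.imwrite('pics/c3.png',cv2.resize(cv2.imread('pics/w1.png')[140:280,270:430],None,fx=4,fy=4,interpolation=cv2.INTER_CUBIC))
E
```

```text
(no output)
```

View pics/c3.png

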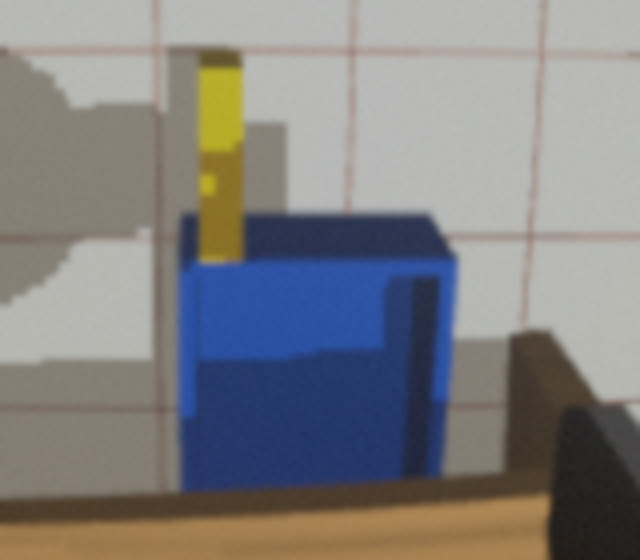

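```bash
python3 - <<'E'
from h import *
p=np.load('w1.npy',allow_pickle=True).item()
k=lambda u,v,z:np.round(fatz(p,(270+u/4,140+v/4),z),4)
for u,v in [(199,66),(243,66),(199,262),(244,262)]: print('fin',k(u,v,.042))
for u,v in [(179,264),(457,258),(180,490),(441,478)]: print('rim',k(u,v,.04))
for u,v in [(0,520),(550,490)]: print('riser',k(u,v,.092))
E
```

```text
fin [ 0.5315 -0.2486  0.042 ]
fin [ 0.5413 -0.2486  0.042 ]
fin [ 0.5314 -0.2943  0.042 ]
fin [ 0.5418 -0.2943  0.042 ]
rim [ 0.5267 -0.2954  0.04  ]
rim [ 0.5922 -0.2942  0.04  ]
rim [ 0.5265 -0.3551  0.04  ]
rim [ 0.5923 -0.3528  0.04  ]
riser [ 0.4902 -0.3341  0.092 ]
riser [ 0.6046 -0.3284  0.092 ]
```

Request:
arm_command(dp=[[4,8,-20],[0,0,-30],[0,0,-30],[0,0,-30],[0,0,-25],[0,0,-15],[0,0,-10],[0,0,0],[0,0,0],[0,0,0]], twist=[0,0,0,0,0,0,0,0,0,0], fingers=[60,60,60,60,60,60,60,60,255,255], squeeze=40)

```text
clock: 4.1
eef_pos: [0.5376, -0.2667, 0.0303]
orientation: [0.002, 0.707, 0.707, 0.0]
force: [-0.0, 0.0, 0.2]
finger_gap: 0.492
```

Request:
arm_command(dp=[[0,0,0],[0,0,0],[0,0,0],[0,0,0],[0,5,0],[0,8,0],[0,12,0],[0,12,0],[0,12,0],[0,12,0]], twist=[0,0,0,0,0,0,0,0,0,0], fingers=[255,255,255,255,255,255,255,255,255,255])

```text
clock: 4.93
eef_pos: [0.5374, -0.2047, 0.0296]
orientation: [0.002, 0.707, 0.707, 0.0]
force: [0.2, -5.0, 5.6]
finger_gap: 0.108
```

Request:
arm_command(dp=[[0,12,0],[0,12,0],[0,12,0],[0,12,0],[0,12,0],[0,10,0],[0,6,0],[0,3,0],[0,0,0],[0,0,0]], twist=[0,0,0,0,0,0,0,0,0,0], fingers=[255,255,255,255,255,255,255,255,255,255])

```text
clock: 5.77
eef_pos: [0.5374, -0.1249, 0.0297]
orientation: [0.001, 0.707, 0.707, 0.001]
force: [0.7, -1.8, 9.0]
finger_gap: 0.11
```

Request:
arm_command(dp=[[0,0,0],[0,0,0],[0,0,0],[0,0,0],[0,0,20],[0,0,35],[0,0,35],[0,0,30],[0,0,20],[0,0,0]], twist=[0,0,0,0,0,0,0,0,0,0], fingers=[0,0,0,0,0,0,0,0,0,0])

```text
clock: 6.6
eef_pos: [0.539, -0.1267, 0.1737]
orientation: [0.004, 0.707, 0.707, 0.002]
force: [1.5, -0.1, 1.1]
finger_gap: 1.002
```

```bash
python3 - <<'E'
from h import *
p=cams.grab_frame('wrist');save(p,'w2.png');np.save('w2.npy',p,allow_pickle=True);s=get_state();print(s['eef_pos'],s['orientation'],s['force'],s['clock'])
E
```

```text
[ 0.5377986  -0.12621126  0.17104055] [0.00235316 0.7070968  0.70711196 0.00111692] [ 0.08454484  0.00453999 -0.64073081] 6.65
```

View pics/w2.png

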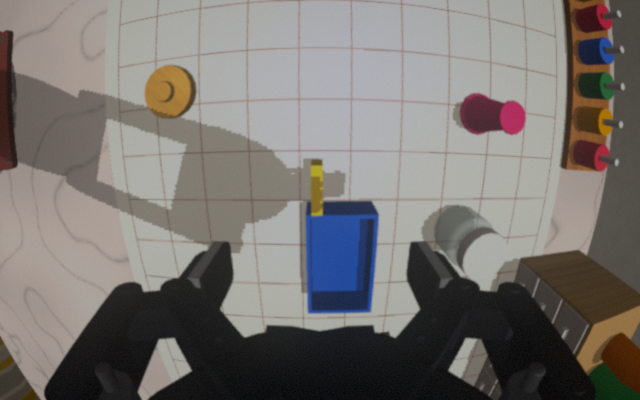

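```bash
python3 - <<'E'
from h import *
p=np.load('w2.npy',allow_pickle=True).item()
cv2.imwrite('pics/c4.png',cv2.resize(cv2.imread('pics/w2.png')[150:330,270:420],None,fx=3.3,fy=3.3,interpolation=cv2.INTER_CUBIC))
E
```

```text
(no output)
```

View pics/c4.png

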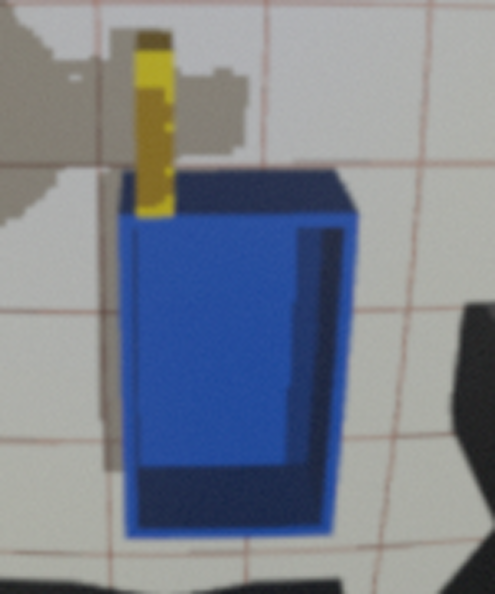

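```bash
python3 - <<'E'
from h import *
p=np.load('w2.npy',allow_pickle=True).item()
k=lambda u,v,z:fatz(p,(270+u/3.3,150+v/3.3),z)
r=[k(u,v,.04) for u,v in [(119,214),(357,212),(127,536),(332,533)]];print(np.round(r,4),np.mean(r,0))
for i,j in((0,2),(1,3)): d=r[i]-r[j];print(np.degrees(np.arctan2(d[1],d[0])))
d=r[1]-r[0];print(np.degrees(np.arctan2(d[1],d[0])))
E
```

```text
[[ 0.5279 -0.1529  0.04  ]
 [ 0.5929 -0.1527  0.04  ]
 [ 0.5283 -0.2621  0.04  ]
 [ 0.5935 -0.2627  0.04  ]] [ 0.56063977 -0.20760435  0.04      ]
90.21502865871982
90.33034064103546
0.09411650223255001
```

Request:
arm_command(dp=[[11,-30,0],[12,-30,0],[0,-23,0],[0,0,-30],[0,0,-30],[0,0,-30],[0,0,-30],[0,0,-20],[0,0,-11],[0,0,0]], twist=[0,0,0,0,0,0,0,0,0,0], fingers=[0,0,0,0,0,0,0,0,0,0])

```text
clock: 7.48
eef_pos: [0.5557, -0.2069, 0.0126]
orientation: [-0.004, 0.707, 0.707, -0.001]
force: [-0.5, 0.3, 0.1]
finger_gap: 1.0
```

Request:
arm_command(dp=[[0,0,0],[0,0,0],[0,0,0],[0,0,0],[0,0,10],[0,0,20],[0,0,30],[0,0,30],[0,0,20],[0,0,0]], twist=[0,0,0,0,0,0,0,0,0,0], fingers=[255,255,255,255,255,255,255,255,255,255])

```text
clock: 8.32
eef_pos: [0.5627, -0.2105, 0.1346]
orientation: [0.005, 0.707, 0.707, 0.002]
force: [1.1, -0.1, -0.2]
finger_gap: 0.767
```

```bash
python3 - <<'E'
from h import *
p=cams.grab_frame('wrist');save(p,'w3.png');s=get_state();print(s['eef_pos'],s['orientation'],s['force'],s['clock'],s['finger_gap']*85)
E
```

```text
[ 0.56151203 -0.20993672  0.13178909] [0.00371992 0.70706614 0.70713672 0.00113597] [ 0.48839519  0.53117953 -1.27651816] 8.3667 65.0118283452275
```

View pics/w3.png

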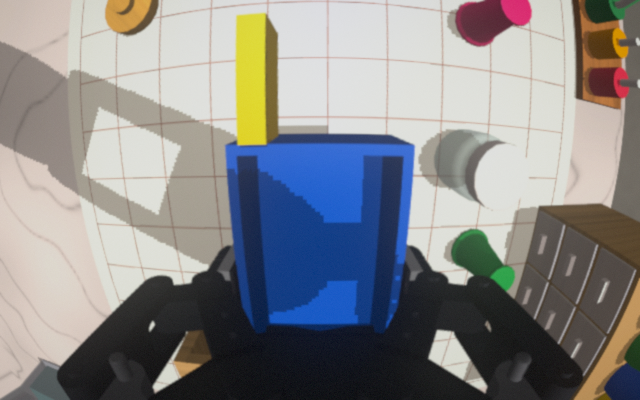

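Request:
arm_command(dp=[[-10,15,6],[-13,19,6],[-13,19,6],[-13,19,6],[-13,19,6],[-13,19,6],[-13,19,4],[-13,19,0],[-13,19,0],[-13,19,0]], twist=[-0.1,-0.11,-0.11,-0.11,-0.11,-0.11,-0.11,-0.11,-0.11,-0.11], fingers=[255,255,255,255,255,255,255,255,255,255])

```text
clock: 9.2
eef_pos: [0.4305, -0.0217, 0.1661]
orientation: [-0.0, 0.972, 0.235, -0.001]
force: [0.9, 0.4, -1.1]
finger_gap: 0.767
```

Request:
arm_command(dp=[[-13,19,0],[-13,19,0],[-8,6,0],[0,0,0],[0,0,0],[0,0,0],[0,0,0],[0,0,0],[0,0,0],[0,0,0]], twist=[-0.11,-0.11,-0.11,-0.06,0,0,0,0,0,0], fingers=[255,255,255,255,255,255,255,255,255,255])

```text
clock: 10.03
eef_pos: [0.3983, 0.021, 0.1672]
orientation: [-0.0, 0.999, 0.045, -0.0]
force: [0.9, -0.3, -1.8]
finger_gap: 0.769
```

```bash
python3 - <<'E'
from h import *
p=cams.grab_frame('wrist');save(p,'w4.png');np.save('w4.npy',p,allow_pickle=True);s=get_state();print(s['eef_pos'],s['orientation'],s['force'],s['clock'],s['finger_gap']*85)
q=s['orientation'];print(np.degrees(2*np.arctan2(q[2],q[1])))
E
```

```text
[0.3982525  0.02104027 0.16720947] [-2.16329483e-05  9.98971344e-01  4.53457632e-02 -1.22142381e-04] [-0.60452561  0.52740673 -2.1186194 ] 10.0833 65.0152439645034
5.198024175955196
```

View pics/w4.png

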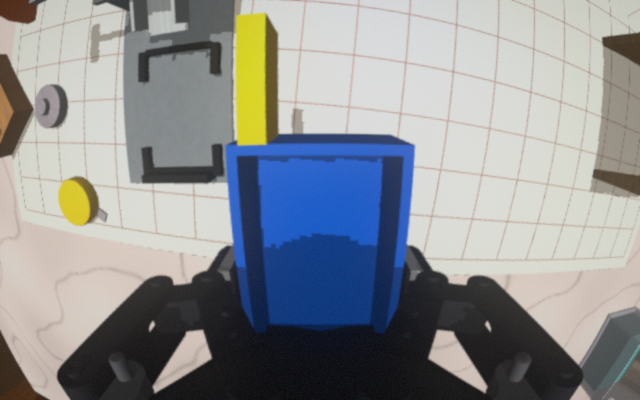

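Pocket guides all visible, at cols 139–222, rows 42–182. Zoom in.

```bash
python3 - <<'E'
from h import *
cv2.imwrite('pics/c5.png',cv2.resize(cv2.imread('pics/w4.png')[30:195,115:245],None,fx=3.6,fy=3.6,interpolation=cv2.INTER_CUBIC))
E
```

```text
(no output)
```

View pics/c5.png

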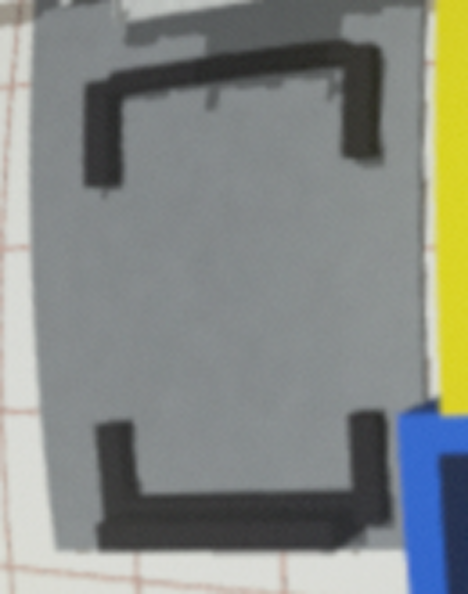

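```bash
python3 - <<'E'
from h import *
p=np.load('w4.npy',allow_pickle=True).item()
E=np.array(p['extrinsics']);print('cam',-E[:3,:3].T@E[:3,3])
k=lambda u,v,z:fatz(p,(115+u/3.6,30+v/3.6),z)
L=[k(122,180,.004),k(122,100,.004),k(133,425,.004),k(139,490,.004)]
R=[k(343,155,.013),k(343,85,.013),k(350,412,.013),k(353,485,.013)]
F=[k(125,97,.004),k(330,72,.004)]
B=[k(142,495,.004),k(352,491,.004)]
from scipy.optimize import least_squares
def f(t):
    c,s=np.cos(t[2]),np.sin(t[2])
    l=lambda P:np.array([( (q[0]-t[0])*c+(q[1]-t[1])*s, -(q[0]-t[0])*s+(q[1]-t[1])*c) for q in P])*1000
    return np.r_[l(L)[:,1]-36,l(R)[:,1]+36,l(F)[:,0]-58,l(B)[:,0]+58]
r=least_squares(f,[.456,.162,.087]);print(r.x,np.degrees(r.x[2]),np.round(f(r.x),1))
E
```

```text
cam [0.46802712 0.02661782 0.29311816]
[0.45782203 0.1635473  0.08132234] 4.65942706929503 [ 0.2  0.4  0.2  0.2 -0.3 -0.1 -0.5 -0.1  0.1 -0.7  0.2  0.3]
```

```bash
python3 - <<'E'
from h import *
p=np.load('w4.npy',allow_pickle=True).item()
c,s=np.cos(np.radians(5.2)),np.sin(np.radians(5.2));T=np.array([.39825,.02104,.1672])
for u,v in [(228,145),(413,145)]:
    d=fatz(p,(u,v),.1672+.0195)-T; print(d[0]*c+d[1]*s,-d[0]*s+d[1]*c)
E
python3 - <<'E'
import cv2
cv2.imwrite('pics/c6.png',cv2.resize(cv2.imread('pics/w4.png')[120:180,215:425],None,fx=3.6,fy=3.6,interpolation=cv2.INTER_CUBIC))
E
```

```text
0.05712151802965342 0.03164090517522522
0.0570775806422872 -0.034076760289007205
```

View pics/c6.png

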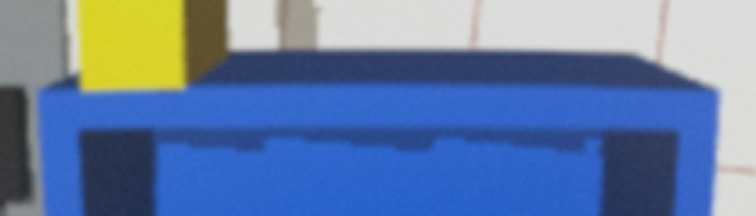

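Request:
arm_command(dp=[[12,28,0],[12,29,0],[12,29,0],[12,29,0],[9.5,28,0],[0,0,0],[0,0,-30],[0,0,-30],[0,0,-30],[0,0,-20]], twist=[-0.009,0,0,0,0,0,0,0,0,0], fingers=[255,255,255,255,255,255,255,255,255,255])

```text
clock: 10.92
eef_pos: [0.4541, 0.1637, 0.0545]
orientation: [0.0, 0.999, 0.041, -0.002]
force: [0.5, 0.4, -1.8]
finger_gap: 0.767
```

```bash
python3 - <<'E'
from h import *
p=cams.grab_frame('wrist');save(p,'w5.png')
p=cams.grab_frame('top');save(p,'t5.png');cv2.imwrite('pics/c7.png',cv2.resize(cv2.imread('pics/t5.png')[145:275,205:310],None,fx=4.6,fy=4.6,interpolation=cv2.INTER_CUBIC))
s=get_state();print(s['eef_pos'],s['orientation'],s['force'],s['clock'],s['finger_gap']*85)
q=s['orientation'];print(np.degrees(2*np.arctan2(q[2],q[1])))
E
```

```text
[0.45208487 0.16321206 0.05343196] [ 6.68129794e-04  9.99155405e-01  4.08705817e-02 -4.19841167e-03] [-0.7369762  -0.10784728 -1.34327173] 11.0167 64.94128989247417
4.6847708878672405
```

View pics/w5.png

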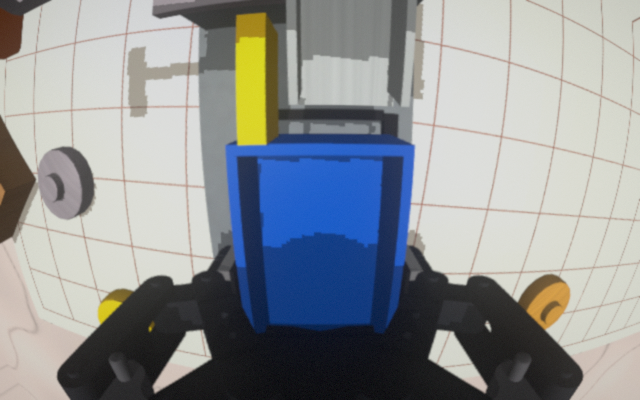

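View pics/c7.png

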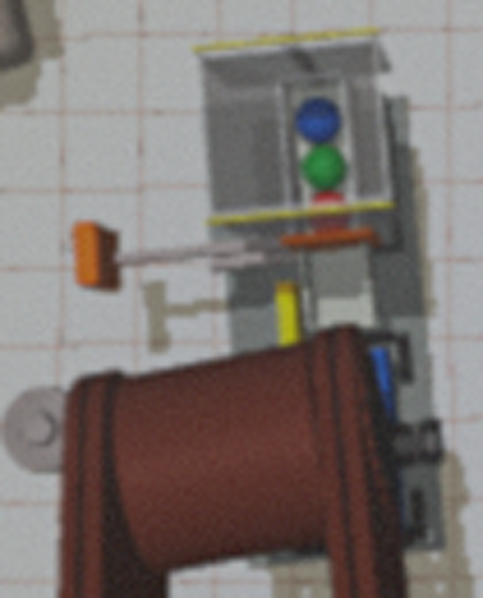

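Request:
arm_command(dp=[[0,0,0],[0,0,-5],[0,0,-5],[0,0,0],[0,0,0],[0,0,0],[0,0,0],[0,0,0],[0,0,0],[0,0,0]], twist=[0,0,0,0,0,0,0,0,0,0], fingers=[255,255,255,255,255,255,255,255,255,255])

```text
clock: 11.85
eef_pos: [0.4558, 0.1643, 0.0474]
orientation: [-0.0, 0.999, 0.041, 0.0]
force: [0.8, -0.1, -1.0]
finger_gap: 0.767
```

```bash
python3 - <<'E'
from h import *
p=cams.grab_frame('wrist');save(p,'w6.png');np.save('w6.npy',p,allow_pickle=True)
s=get_state();print(s['eef_pos'],s['orientation'],s['force'],s['clock'],s['finger_gap']*85)
q=s['orientation'];print(np.degrees(2*np.arctan2(q[2],q[1])))
cv2.imwrite('pics/c8.png',cv2.resize(cv2.imread('pics/w6.png')[80:260,200:430],None,fx=3.3,fy=3.3,interpolation=cv2.INTER_CUBIC))
E
```

```text
[0.45571396 0.16427491 0.04737521] [-1.98695805e-05  9.99163523e-01  4.08931728e-02  4.25029253e-05] [ 0.36669864  0.14655962 -1.386606  ] 11.9 65.09792744717531
4.687319442061756
```

View pics/c8.png

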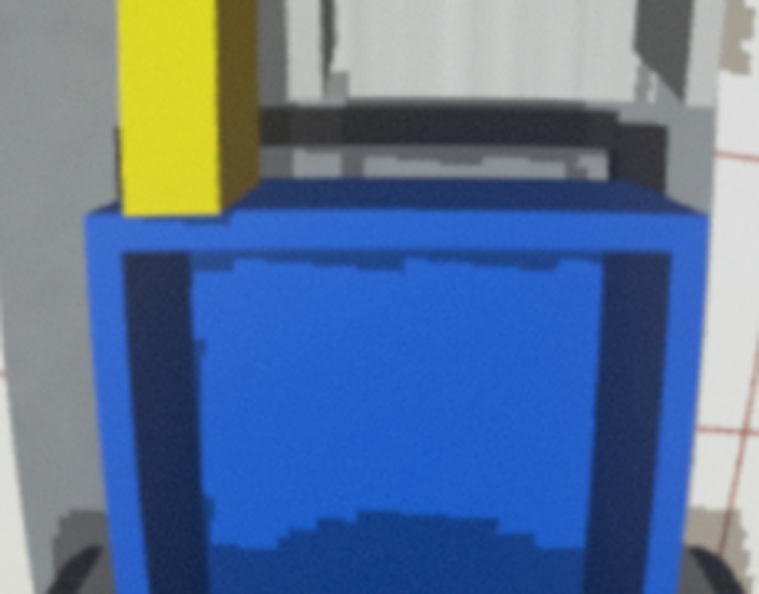

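```bash
python3 - <<'E'
from h import *
p=np.load('w6.npy',allow_pickle=True).item()
a=np.radians(4.687);c,s=np.cos(a),np.sin(a);T=np.array([.45571,.16427,.0474])
for n,u,v,z in [('guide R inner',611,175,.013),('front inner L',300,147,.012),('front inner R',600,147,.012),('rimL',87,216,.0474+.0195),('rimR',707,214,.0474+.0195),('chuteLip',350,100,.054),('lipR',630,100,.054)]:
    d=fatz(p,(200+u/3.3,80+v/3.3),z)-T; print(n,np.round([(d[0]*c+d[1]*s)*1e3,(-d[0]*s+d[1]*c)*1e3],1))
E
```

```text
guide R inner [ 56.6 -35.3]
front inner L [60.6 14. ]
front inner R [ 60.9 -33.6]
rimL [57.  32.3]
rimR [ 57.2 -34.5]
chuteLip [68.5  4.3]
lipR [ 69.  -28.5]
```

Request:
arm_command(dp=[[0,0,-3],[0,0,-4],[0,0,-4],[0,0,-4],[0,0,-3],[0,0,-2],[0,0,-2],[0,0,0],[0,0,0],[0,0,0]], twist=[0,0,0,0,0,0,0,0,0,0], fingers=[255,255,255,255,255,255,255,255,255,255])

```text
clock: 12.73
eef_pos: [0.4559, 0.1643, 0.0254]
orientation: [-0.0, 0.999, 0.041, 0.0]
force: [-0.7, 0.0, -1.6]
finger_gap: 0.765
```

Request:
arm_command(dp=[[0,0,-0.8],[0,0,-0.7],[0,0,0],[0,0,0],[0,0,0],[0,0,0],[0,0,0],[0,0,0],[0,0,0],[0,0,0]], twist=[0,0,0,0,0,0,0,0,0,0], fingers=[255,255,255,255,0,0,0,0,0,0])

```text
clock: 13.57
eef_pos: [0.4558, 0.1642, 0.0239]
orientation: [-0.0, 0.999, 0.041, 0.0]
force: [0.4, 0.2, -0.1]
finger_gap: 1.0
```

Request:
arm_command(dp=[[0,0,10],[0,0,25],[0,0,30],[0,0,30],[0,0,30],[0,0,30],[0,0,15],[0,0,0],[0,0,0],[0,0,0]], twist=[0,0,0,0,0,0,0,0,0,0], fingers=[0,0,0,0,0,0,0,0,0,0])

```text
clock: 14.4
eef_pos: [0.455, 0.1641, 0.1931]
orientation: [0.0, 0.999, 0.041, -0.001]
force: [0.6, 0.2, 0.3]
finger_gap: 1.0
```

```bash
python3 - <<'E'
from h import *
p=cams.grab_frame('wrist');save(p,'w7.png');np.save('w7.npy',p,allow_pickle=True)
s=get_state();print(s['eef_pos'],s['force'],s['clock'],s['finger_gap']*85)
E
```

```text
[0.45467077 0.16405867 0.19250735] [-0.70493425 -0.43523093 -0.67226626] 14.45 85.35646092885088
```

View pics/w7.png

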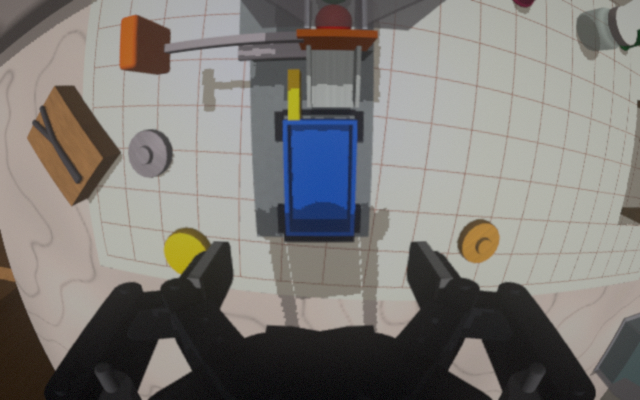

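```bash
python3 - <<'E'
from h import *
cv2.imwrite('pics/c9.png',cv2.resize(cv2.imread('pics/w7.png')[60:250,240:400],None,fx=3.1,fy=3.1,interpolation=cv2.INTER_CUBIC))
E
```

```text
(no output)
```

View pics/c9.png

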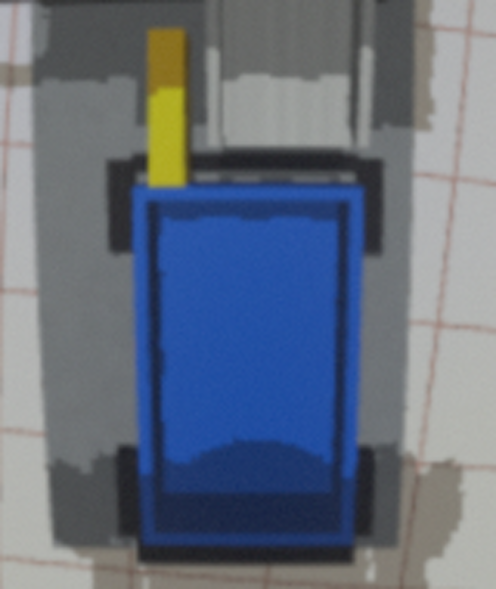

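```bash
python3 - <<'E'
from h import *
p=np.load('w7.npy',allow_pickle=True).item()
a=np.radians(4.66);c,s=np.cos(a),np.sin(a);T=np.array([.4578,.1635,0])
for n,u,v,z in [('rim',132,185,.044),('rim',363,185,.044),('rim',138,546,.044),('rim',355,546,.044),('gL',109,255,.013),('gR',382,253,.013),('fin',148,29,.046),('fin',188,29,.046)]:
    d=fatz(p,(240+u/3.1,60+v/3.1),z)-T; print(n,np.round([(d[0]*c+d[1]*s)*1e3,(-d[0]*s+d[1]*c)*1e3],1))
# gate handle (full image) 
for u,v in [(120,15),(170,24),(170,73),(122,68)]:
    d=fatz(p,(u,v),.15)-T; print('gate',np.round([(d[0]*c+d[1]*s)*1e3,(-d[0]*s+d[1]*c)*1e3],1))
print(T+[.115*c-.118*s,.115*s+.118*c,.13])
E
```

```text
rim [55.5 32.6]
rim [ 55.5 -33.4]
rim [-55.7  34. ]
rim [-55.8 -34.1]
gL [31.7 44.1]
gR [ 32.3 -43.7]
fin [100.2  27.4]
fin [99.9 16.2]
gate [135.  125.2]
gate [121.2  87.1]
gate [91.  86.5]
gate [ 99. 122.]
[0.56283321 0.29045284 0.13      ]
```

```bash
python3 - <<'E'
from h import *
p=np.load('w7.npy',allow_pickle=True).item()
a=np.radians(4.66);c,s=np.cos(a),np.sin(a);T=np.array([.4578,.1635,0]);R=np.array([[c,s,0],[-s,c,0],[0,0,1]])
for u,v in [(190,42),(190,51),(230,38),(230,46)]:
    o,d=fray(p,(u,v)); o=R@(o-T);d=R@d;
    for x in (.112,.118): t=(x-o[0])/d[0];print((u,v),x,np.round((o+t*d)*1e3,1))
a=cv2.imread('pics/scene0.png');cv2.imwrite('pics/c10.png',cv2.resize(a[115:215,295:415],None,fx=6,fy=6,interpolation=cv2.INTER_CUBIC))
E
```

```text
(190, 42) 0.112 [112.   80.9 133.1]
(190, 42) 0.118 [118.   91.8 108.1]
(190, 51) 0.112 [112.   93.3 104.3]
(190, 51) 0.118 [118.  105.8  75.5]
(230, 38) 0.112 [112.   54.8 131.1]
(230, 38) 0.118 [118.   62.1 105.9]
(230, 46) 0.112 [112.   61.9 106.2]
(230, 46) 0.118 [118.   70.3  77.6]
```

View pics/c10.png

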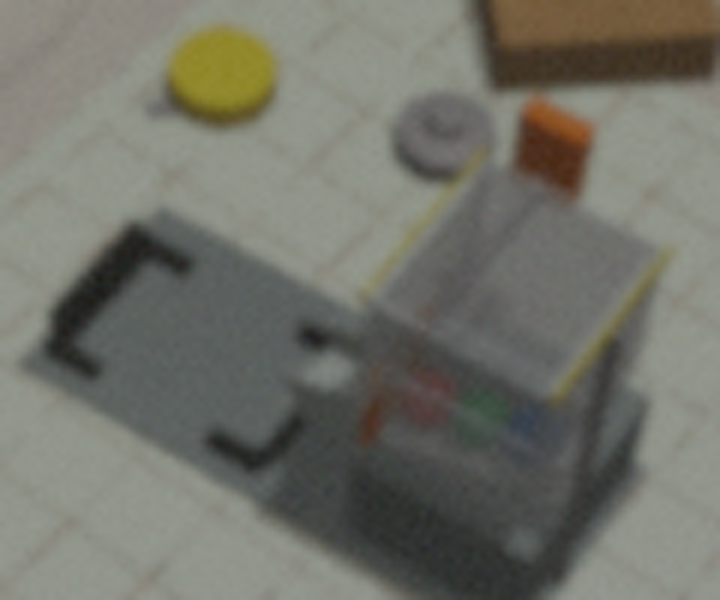

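Request:
arm_command(dp=[[0,30,0],[0,30,0],[17,30,0],[25,26,0],[25,10,0],[25,0,0],[15,0,0],[0,0,0],[0,0,0],[0,0,0]], twist=[0,0,0,0,0,0,0,0,0,0], fingers=[0,0,0,0,0,0,0,0,0,0])

```text
clock: 15.28
eef_pos: [0.5612, 0.2899, 0.1922]
orientation: [0.0, 0.999, 0.041, -0.002]
force: [-0.3, 0.4, -0.0]
finger_gap: 1.003
```

```bash
python3 - <<'E'
from h import *
p=cams.grab_frame('wrist');save(p,'w8.png');np.save('w8.npy',p,allow_pickle=True)
q=cams.grab_frame('top');save(q,'t8.png')
s=get_state();print(s['eef_pos'],s['force'],s['clock'],s['finger_gap']*85)
E
```

```text
[0.56143782 0.29007095 0.19319244] [ 0.6177945   0.22089052 -0.2972513 ] 15.3833 84.69691495145881
```

View pics/w8.png

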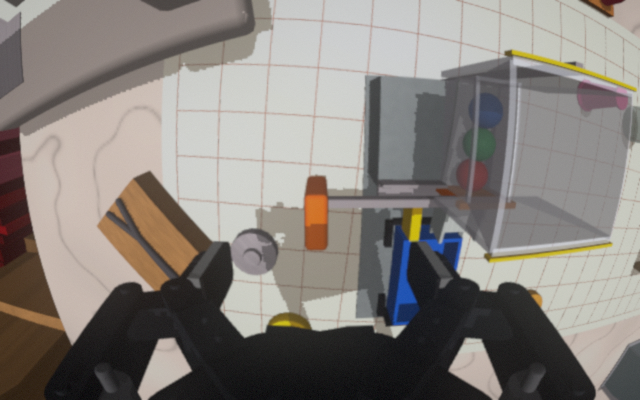

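View pics/t8.png

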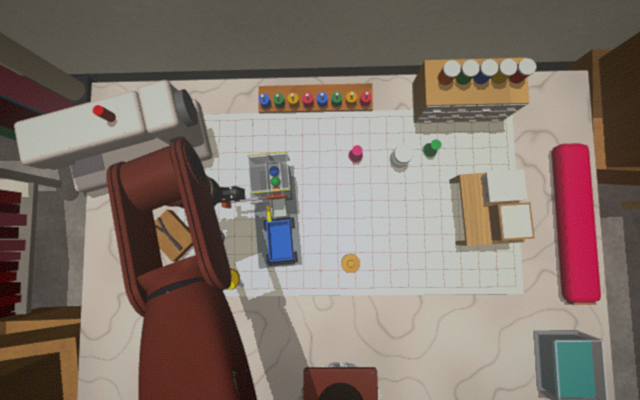

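```bash
python3 - <<'E'
from h import *
q=cams.grab_frame('scene');save(q,'s8.png')
p=np.load('w8.npy',allow_pickle=True).item()
for u,v in [(305,194),(327,194),(307,249),(327,249)]: print(np.round(fatz(p,(u,v),.15),4))
a=np.radians(4.66);c,s=np.cos(a),np.sin(a);T=np.array([.4578,.1635,0]);R=np.array([[c,s,0],[-s,c,0],[0,0,1]])
for u,v in [(360,197),(360,208)]:
    o,d=fray(p,(u,v)); o=R@(o-T);d=R@d;
    for x in (.112,.118): t=(x-o[0])/d[0];print((u,v),x,np.round((o+t*d)*1e3,1))
E
```

```text
[0.5815 0.2989 0.15  ]
[0.5825 0.2865 0.15  ]
[0.547  0.2955 0.15  ]
[0.548  0.2834 0.15  ]
(360, 197) 0.112 [112.   84.3  83.1]
(360, 197) 0.118 [118.   87.1 102.7]
(360, 208) 0.112 [112.   87.7 110. ]
(360, 208) 0.118 [118.   90.2 127.4]
```

View pics/s8.png

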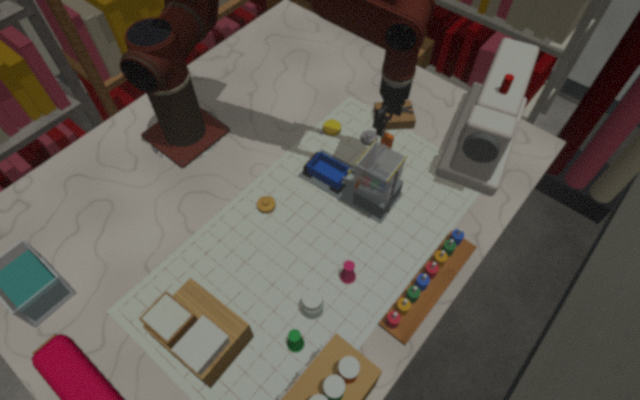

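Request:
arm_command(dp=[[1,1,-15],[0,0,-15],[0,0,-15],[0,0,-10],[0,0,-5],[0,0,0],[0,0,0],[0,0,0],[0,0,0],[0,0,0]], twist=[0,0,0,0,0,0,0,0,0,0], fingers=[0,0,0,0,0,0,255,255,255,255])

```text
clock: 16.27
eef_pos: [0.5642, 0.2914, 0.1348]
orientation: [-0.0, 0.999, 0.041, 0.001]
force: [0.2, -0.8, 0.6]
finger_gap: 0.454
```

Request:
arm_command(dp=[[0,0,0],[0,0,0],[0,0,0],[0,0,0],[0,0,0],[0,0,0],[0,0,0],[0,0,0],[0,0,0],[0,0,0]], twist=[0,0,0,0,0,0,0,0,0,0], fingers=[255,255,255,255,255,255,255,255,255,255])

```text
clock: 17.1
eef_pos: [0.5639, 0.2922, 0.1344]
orientation: [-0.001, 0.999, 0.041, 0.001]
force: [-0.9, 4.9, 2.1]
finger_gap: 0.161
```

Request:
arm_command(dp=[[0,3,0],[-0.5,6,0],[-0.5,8,0],[-1,9,0],[-1,9,0],[-0.5,8,0],[-0.5,6,0],[-0.4,4,0],[0,1,0],[0,0,0]], twist=[0,0,0,0,0,0,0,0,0,0], fingers=[255,255,255,255,255,255,255,255,255,255])

```text
clock: 17.93
eef_pos: [0.5595, 0.3461, 0.1344]
orientation: [-0.0, 0.999, 0.041, 0.0]
force: [-1.9, 1.0, 7.2]
finger_gap: 0.151
```

Request:
arm_command(dp=[[0,0,0],[0,0,0],[0,0,0],[0,0,0],[0,0,0],[0,0,0],[0,0,0],[0,0,0],[0,0,0],[0,0,0]], twist=[0,0,0,0,0,0,0,0,0,0], fingers=[255,255,255,255,255,255,255,255,255,255])

```text
clock: 18.77
eef_pos: [0.5595, 0.346, 0.1344]
orientation: [-0.0, 0.999, 0.041, 0.0]
force: [-1.1, 0.8, 4.7]
finger_gap: 0.155
```

```bash
python3 - <<'E'
from h import *
q=cams.grab_frame('top');save(q,'t9.png');cv2.imwrite('pics/c11.png',cv2.resize(cv2.imread('pics/t9.png')[145:275,205:310],None,fx=4.6,fy=4.6,interpolation=cv2.INTER_CUBIC))
p=cams.grab_frame('wrist');save(p,'w9.png')
s=get_state();print(s['eef_pos'],s['force'],s['clock'],s['finger_gap']*85)
E
```

```text
[0.55949482 0.34604803 0.13437576] [-0.51018195  1.29417352  5.41551325] 18.8667 13.475602471987417
```

View pics/c11.png

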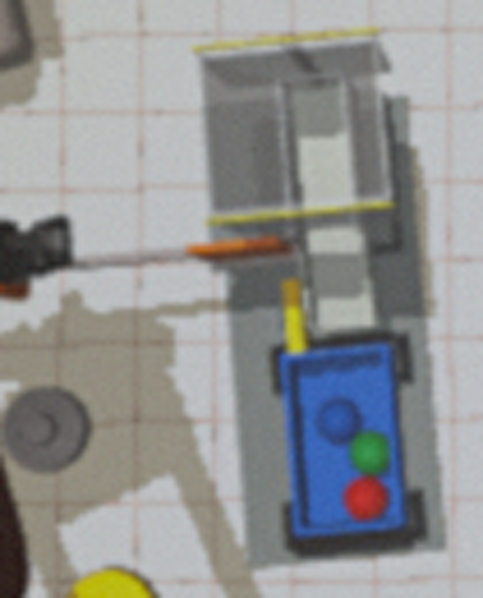

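View pics/w9.png

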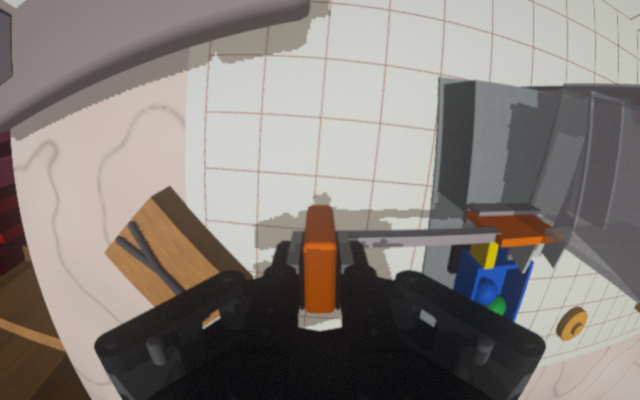

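Request:
arm_command(dp=[[0,-3,0],[0.5,-6,0],[0.5,-8,0],[1,-9,0],[1,-9,0],[0.5,-8,0],[0.5,-6,0],[0.4,-4,0],[0,-1.5,0],[0,-0.5,0]], twist=[0,0,0,0,0,0,0,0,0,0], fingers=[255,255,255,255,255,255,255,255,255,255])

```text
clock: 19.7
eef_pos: [0.5639, 0.2922, 0.1345]
orientation: [-0.002, 0.999, 0.041, 0.001]
force: [0.3, 12.9, 2.4]
finger_gap: 0.158
```

Request:
arm_command(dp=[[0,-0.5,0],[0,-0.5,0],[0,0,0],[0,0,0],[0,0,0],[0,0,0],[0,0,0],[0,0,0],[0,0,0],[0,0,0]], twist=[0,0,0,0,0,0,0,0,0,0], fingers=[255,255,255,255,255,255,255,255,255,255])

```text
clock: 20.53
eef_pos: [0.5639, 0.2921, 0.1344]
orientation: [-0.003, 0.999, 0.041, 0.001]
force: [1.2, 14.0, 3.0]
finger_gap: 0.154
```

Request:
arm_command(dp=[[0,0,0],[0,0,0],[0,0,0],[0,0,0],[0,0,0],[0,0,10],[0,0,20],[0,0,30],[0,0,30],[0,0,20]], twist=[0,0,0,0,0,0,0,0,0,0], fingers=[0,0,0,0,0,0,0,0,0,0])

```text
clock: 21.37
eef_pos: [0.5646, 0.2894, 0.248]
orientation: [-0.001, 0.999, 0.041, 0.002]
force: [0.2, 0.6, 0.9]
finger_gap: 1.001
```

Request:
arm_command(dp=[[-20,0,0],[-30,0,0],[-30,0,0],[-20,0,0],[-10,0,0],[0,0,0],[0,0,0],[0,0,0],[0,0,0],[0,0,0]], twist=[0,0,0,0,0,0,0,0,0,0], fingers=[0,0,0,0,0,0,0,0,0,0])

```text
clock: 22.2
eef_pos: [0.4546, 0.2891, 0.2436]
orientation: [0.0, 0.999, 0.04, -0.0]
force: [-0.5, 0.6, 0.0]
finger_gap: 1.001
```

```bash
python3 - <<'E'
from h import *
q=cams.grab_frame('top');save(q,'t10.png');cv2.imwrite('pics/c12.png',cv2.resize(cv2.imread('pics/t10.png')[145:275,205:310],None,fx=4.6,fy=4.6,interpolation=cv2.INTER_CUBIC))
p=cams.grab_frame('wrist');save(p,'w10.png')
s=get_state();print(s['eef_pos'],s['force'],s['clock'],s['finger_gap']*85)
E
```

```text
[0.45423447 0.28906479 0.24350717] [-0.0502954   0.29367378 -0.24782115] 22.3 85.30982590623822
```

View pics/c12.png

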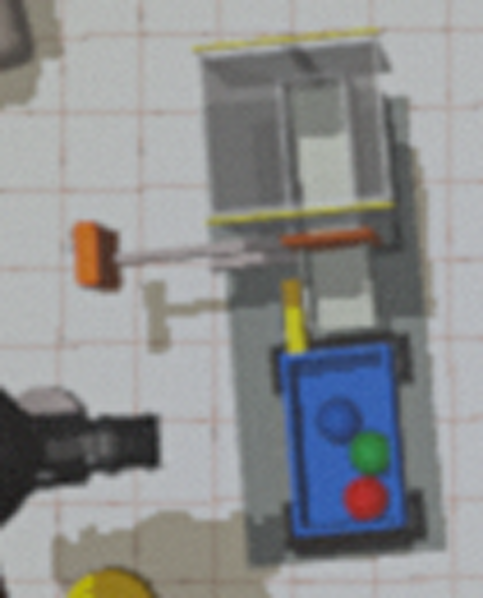

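View pics/w10.png

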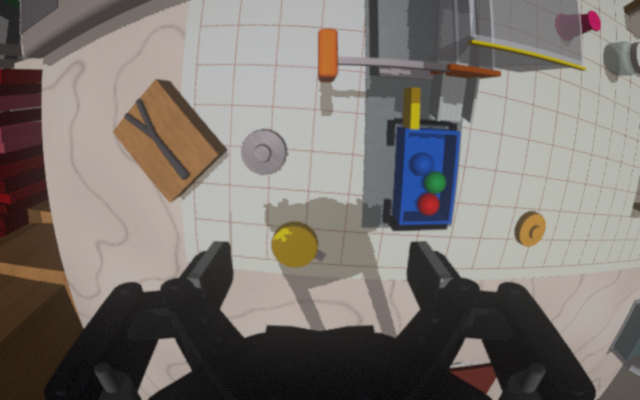

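```bash
python3 -c "
from cell import order;print(order.hand_in())"
```

```text
the job is handed in; nothing more can be done
None
```

The bead order is filled and handed in, about 22 s in on the robot's clock against the 72 s limit.

- **Tray:** I drew it out by its fin, let go of it on the table, then took it again by its sides and seated it in the pocket. After release, the wrist camera put it within about 1 mm of the pocket's centre and square, with the fin in its slot beside the chute. That picture was taken before the gate was opened.
- **Beads:** With the gate pulled open about 54 mm, all three beads rolled into the tray. Both the top and wrist pictures show them there at the end.
- **Gate:** I pushed it shut until it met its stop, at about 14 N. The closed hand position read the same as before opening, and the handle sits where it did in the first picture.
- **Other things:** The things in view in the last close pictures look where they were. I did not measure every one again; the riser, the jar and the cones lie partly or wholly outside those views.

The gripper was open and clear of everything at hand-in. No check failed or disagreed.

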